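# Shim the rocking colony counter

## Robot

A 7-joint arm with a two-finger parallel gripper is mounted at the origin on the work surface. World frame = base frame: x ahead of the robot, y to its left, z up, the work surface at z = 0. Lengths are in m, angles in rad, forces in N, time in s.
With the tool pointing down it reaches from about 0.35 to 0.9 m from the base axis. Payload 8.1 kg.
Tool frame: the origin (TCP) lies midway between the tips of the shut fingers; the grasp point (between the pads) lies 19 mm behind it; z points along the fingers, x is the direction in which the jaws open and shut, and the axes are right-handed (so a half turn about z gives the same grasp; the last joint's range is limited). The gripper opens to 85 mm and grips with 20 to 120 N. Pads are 22 mm wide; open, the fingers measure 114 mm over their backs; the gripper's body (76 mm by 85 mm) begins 54 mm behind the grasp point. The pads swing forward as they close: fully open they stand 13 mm farther back than shut.
Start: joints at [-1.335, 0.434, 0.025, 1.573, -0.012, 1.134, -0.075], TCP at [0.208, 0.589, 0.231] pointing down, gripper open.
Joint ranges: [-2.62, 2.62], [-0.44, 2.09], [-1.27, 1.32], [0.08, 2.57], [-1.32, 4.46], [0.12, 2], [-2.74, 2.74]. Speed limits (rad/s): [2.22, 2.22, 3.01, 3.01, 3.14, 3.14, 3.14].

## Interface

Orientations are given as a 3x3 rotation matrix whose columns are the frame's x, y, z axes.
In Python, from cell import env gives the robot as it stands.
- The arm moves only by the tool play_rows, never from a script. Its arguments are lists of equal length, an entry for each row: "grip": the opening, from -1 (shut) to 1 (fully open); "travel": the shift along the tool's x, y, z normalised to -1 to 1, where 1 is 0.1 m, a list of three; "rotation": the turn, a rotation vector about the tool's x, y, z normalised to -1 to 1, where 1 is pi rad, a list of three. A call has 1 to 10 rows; each row is the pose to reach, as a shift and turn from the pose commanded when the call began, along the tool's axes at that moment, turning the shorter way round; what a row does not reach only later rows make up. A row lasts 1/10 s, in which the tool goes at most 50 mm and 8.59 degrees, less where a joint would pass 70% of its speed; a pose out of reach is approached as far as the arm can. A call with a number of a shift or a turn outside -1 to 1 is refused whole. A call with a gripper value outside its range is refused whole. The fingers move at their own pace and stop on an object; "squeeze" is the grip in N (left out, the last holds). Time passes only in rows, so rows that repeat a pose let the fingers close. It gives the time, the measured TCP pose, the force and the opening at its end, in the units of the state.
- env.sense(): the state, without advancing time (a new reading comes with each control period).
- env.grab_frame(name): name is "scene" or "top"; returns a dict with "color" (384x512x3 uint8, red, green, blue), "camera_matrix" (3x3 intrinsics, pixels), "rvec" (rotation vector, rad) and "tvec" (3), from world to camera coordinates, as OpenCV has them. Camera axes: x right, y down, z forward; pixel columns grow to the right and rows downward; lengths in m; the calibration is good to about 2 mm. A picture is of the moment at which its call begins. There is no depth.
- env.finish_job(): hands the job in, once; it reports no verdict.
Trained networks look in the newest picture that a camera, given by its name, has taken for a name from the list of things; names that differ only in an ending like _2 or _b are one class to them, and where a whole thing is asked for, a point or a joint stands for the part that bears it (a point fixed in the world has none). Each returns a list of dicts, best first, with "conf" (0 to 1); they miss things now and then, are a little off and sometimes report something else, mostly with a low value. They report only what shows in the picture. A call takes as long as a camera call. They do not tell look-alikes from the thing itself.
- env.spot_in(camera, target): "bbox" ([left, top, right, bottom] in pixels, round what is visible of it).
- env.cut_out(camera, target): "pixels" (384x512 bool, what is visible of it) and "bbox" ([left, top, right, bottom] in pixels, round what is visible of it).
- env.place_of(camera, target): "position" ([row, column] in pixels: a listed point, or the origin of a listed thing).
The state is a dict: "time": time; "q": joint angles; "dq": joint speeds; "effort": joint torques, N m; "eef_pos": TCP position; "ee_rot": TCP orientation; "contact_force": force on the tool from outside, world axes, zero at the start; "moment": the same for the moment, N m; "finger_gap": finger opening in m.
Only numpy, scipy, OpenCV 4.12 (cv2) and the standard library are available. Lean on these libraries where they do the work, as an engineer would, in place of code of your own. Each camera call takes 0.05 s, during which the arm holds its last target.

## Task

The colony counter rocks because one of its feet does not reach the table. Without picking anything up, push the orange wedge along the table, thin end first, under that short foot until it is snug and the counter no longer rocks, but not so far that the counter is jacked up or shoved along the table. Then press down firmly on the yellow corner cap above that foot for a moment to check that the corner stays put, and leave everything else on the table where it is.

Things in the scene. Friction and masses are not known exactly. Their poses are not given: they have to be found in the camera images.
- counter: White desktop box, loose, 200 mm (its x) by 240 mm (its y), housing 28 to 88 mm above the table, about 3 kg; culture dish (90 mm across, top at 103 mm) on the middle of its top. Origin at table height under its middle, z up. Round feet 26 mm across at x +-80, y +-100 mm; all are 28 mm tall but the one at (+80, -100). It stands level, and tips when that corner is pushed down with 3 to 5 N.
- short_foot: The short foot: black with a red band, 26 mm round, flat underneath, fixed to the counter's (+x, -y) corner, its outer edge 7 mm inside the housing's +x and -y faces. Origin at the centre of its underside, which hangs 8 mm above the table. The housing above it starts 28 mm above the table.
- check_cap: Yellow square corner cap, 36 x 36 x 6 mm, fixed on top of the counter straight above the short foot (the other three caps are grey). Origin at the centre of its underside, 88 mm above the table; its top is at 94 mm.
- wedge: Loose orange wedge lying on the table, 110 mm long (its x), 44 mm wide (its y), 0.12 kg. Origin at table height under its middle. Thin end at +x, 3 mm thick, rising evenly 1 mm in 8 mm to 16.75 mm at the heel (-x). It starts outside the counter's -y side, pointing along the counter's +y within 15 degrees, roughly at the short foot, tip 40 to 90 mm from the housing.
- wedge_tip (a point): Middle of the wedge's thin edge, at table height. The slope meets the short foot when this point is 40 mm past the foot's near edge. Until then the wedge slides at about 1 N; from there the push needed climbs within a few mm: 4 to 6 N is snug, and from about 9 N on the wedge jams and shoves the whole counter along the table.
- wedge_heel (a point): Middle of the heel, at table height: a flat upright face, 44 mm wide and about 15 mm tall, to push on.
- dish_stack: Stack of four culture dishes, 90 mm across, 56 mm tall, a bystander. Origin under its middle.
- dish_pair: Two stacked culture dishes, 90 mm across, 28 mm tall, a bystander. Origin under its middle.
- beaker: Clear plastic beaker, 84 mm across, 95 mm tall, empty, a bystander. Origin under its middle.
- tip_box_a: Navy tip box with a clear lid, 84 x 118 x 70 mm, a bystander to the robot's right. Origin under its middle.
- tip_box_b: Navy tip box with a clear lid, 84 x 118 x 70 mm, a bystander to the robot's left. Origin under its middle.
There are look-alikes about, which are no part of the job. Of the things that look like the wedge, take the one that is farthest from the robot's base at the start.

How it is judged:
On the way, in this order (a step that is already met when the one before it is completed fails the run):
1. the wedge is snug under the short foot and carries load there, the counter level and its cap not pressed (contact force between wedge and short_foot above 0.4 N and angle between counter's own z axis and vertical below 0.012 rad and contact force between the fingers and check_cap below 0.5 N), for 0.3 s.
2. the yellow cap is pressed with more than 5 N and the counter does not rock (contact force between the fingers and check_cap above 5 N and angle between counter's own z axis and vertical below 0.012 rad and contact force between wedge and short_foot above 2 N), for 0.2 s.
At the end, for the whole second after the job is handed in: The wedge lies on the table and bears on the short foot (more than 0.3 N), the counter is level within 0.012 rad and within 20 mm of where it stood, both at rest; the cap was pressed (over 5 N) after the wedge was in and the counter stayed level (contact force between wedge and short_foot above 0.3 N and angle between counter's own z axis and vertical below 0.012 rad and distance of counter from where it was at the start of the episode below 0.02 m and height (world z) of wedge below 0.005 m and linear speed of each of wedge, counter below 0.01 m/s); the robot touches nothing.
It fails at once if the wedge is lifted or tipped (height (world z) of wedge above 0.01 m or angle between wedge's own z axis and vertical above 0.25 rad).
It fails at once if the counter is lifted, tipped or shoved more than 30 mm (distance of counter from where it was at the start of the episode above 0.03 m or angle between counter's own z axis and vertical above 0.12 rad or height (world z) of counter above 0.015 m).
It fails at once if a bystander is moved more than 30 mm (distance of any of dish_stack, dish_pair, beaker, tip_box_a, tip_box_b from where it was at the start of the episode above 0.03 m).
It also fails if it takes over 51 s, if anything falls off the work surface, if the arm or the gripper's body presses on something with over 40 N, if the wrist force passes 120 N, or if a joint passes its speed limit or range.

## Working session

There is one attempt and no reset: what is moved stays moved. The work goes in short steps, Python scripts to look and compute and a tool call to move; the robot and the scene stay as the last step left them, time stands still between calls to the robot, and variables do not carry over. Pictures are saved under pics/ and viewed, and the job is handed in when it is done.

Besides the shell and the picture viewer there is one more tool, called after ">>>" as name(argument=value, ...) on one line, values as JSON. play_rows: Moves the arm, as the interface text tells. Scaled input: -1 to 1 covers 0.1 m each way for a shift and pi rad each way for a turn. Its arguments: {"type":"object","properties":{"grip":{"type":"array"},"travel":{"type":"array"},"rotation":{"type":"array"},"squeeze":{"type":"number"}},"required":["grip","travel","rotation"]}

```bash
ls; mkdir -p pics; cat > h.py <<'E'
import numpy as np, cv2
from cell import env
def ray(f,px,z):
    R=cv2.Rodrigues(np.array(f["rvec"],float))[0];t=np.array(f["tvec"],float).ravel()
    K=np.array(f["camera_matrix"]);d=R.T@np.linalg.inv(K)@np.array([px[0],px[1],1.]);c=-R.T@t
    return c+d*(z-c[2])/d[2]
def proj(f,P):
    return cv2.projectPoints(np.array(P,float).reshape(-1,1,3),np.array(f["rvec"],float),np.array(f["tvec"],float),np.array(f["camera_matrix"]),None)[0].reshape(-1,2)
def save(f,n,crop=None,s=1):
    im=f["color"][:,:,::-1]
    if crop: im=im[crop[1]:crop[3],crop[0]:crop[2]]
    cv2.imwrite("pics/"+n,cv2.resize(im,None,fx=s,fy=s,interpolation=cv2.INTER_CUBIC))
E
python3 - <<'E'
from h import *
s=env.sense();print({k:np.round(v,3).tolist() for k,v in s.items()})
for c in("scene","top"):
    f=env.grab_frame(c);save(f,c+"0.png",None,1.5)
    R=cv2.Rodrigues(np.array(f["rvec"],float))[0];print(c,-R.T@np.array(f["tvec"]).ravel())
    for t in("wedge","wedge_tip","wedge_heel","short_foot","check_cap","counter","beaker","dish_stack","dish_pair","tip_box_a"):
        z={"check_cap":.088,"short_foot":.008}.get(t,0)
        for d in env.place_of(c,t):
            p=d["position"];print(t,round(d["conf"],2),np.round(p,1),np.round(ray(f,(p[1],p[0]),z),3))
E
```

```text
pics
{'time': 0.0, 'q': [-1.335, 0.435, 0.025, 1.574, -0.012, 1.134, -0.075], 'dq': [-0.0, -0.0, -0.002, -0.002, -0.0, 0.0, -0.001], 'effort': [-0.001, -67.05, 1.024, -31.62, 0.016, 0.012, -0.0], 'eef_pos': [0.208, 0.589, 0.231], 'ee_rot': [[0.332, 0.943, -0.0], [0.943, -0.332, -0.002], [-0.002, 0.0, -1.0]], 'contact_force': [-0.347, 0.46, 0.268], 'moment': [0.053, -0.06, -0.028], 'finger_gap': 0.086}
scene [1.10485792 0.36398397 1.16047747]
wedge 0.78 [196.  232.5] [ 0.443 -0.066  0.   ]
wedge 0.71 [191.8 294.1] [0.323 0.123 0.   ]
wedge 0.56 [222.4 209.7] [ 0.576 -0.082  0.   ]
wedge_tip 0.67 [234.  219.9] [ 0.599 -0.028  0.   ]
wedge_tip 0.55 [207.5 228.2] [ 0.493 -0.055  0.   ]
wedge_heel 0.68 [181.2 236.9] [ 0.378 -0.084  0.   ]
wedge_heel 0.65 [180.3 300.2] [0.265 0.122 0.   ]
wedge_heel 0.62 [212.  198.3] [ 0.558 -0.139  0.   ]
short_foot 0.67 [231.2 216.4] [ 0.598 -0.041  0.008]
check_cap 0.52 [231.9 239.9] [0.601 0.054 0.088]
counter 0.69 [141.6 196.7] [ 0.281 -0.321  0.   ]
counter 0.68 [222.6 209.7] [ 0.577 -0.081  0.   ]
counter 0.58 [242.2 284.4] [0.525 0.179 0.   ]
beak
[... 534 characters left out ...]
tip 0.57 [169.4 272.8] [ 0.582 -0.032  0.   ]
wedge_heel 0.84 [228.7 285.5] [ 0.354 -0.076  0.   ]
wedge_heel 0.81 [174.6 303.3] [ 0.561 -0.148  0.   ]
wedge_heel 0.59 [250.6 232.6] [0.274 0.121 0.   ]
short_foot 0.25 [154.7 384.5] [ 0.636 -0.46   0.008]
check_cap 0.59 [157.5 247.2] [0.605 0.065 0.088]
counter 0.68 [185.2 219.9] [0.522 0.17  0.   ]
counter 0.19 [184.3 149.1] [0.527 0.438 0.   ]
beaker 0.63 [192. 372.] [ 0.492 -0.406  0.   ]
dish_stack 0.95 [183.1 150.3] [0.531 0.434 0.   ]
dish_stack 0.65 [249.6 348.1] [ 0.275 -0.306  0.   ]
dish_pair 0.93 [153.2 382.3] [ 0.644 -0.454  0.   ]
tip_box_a 0.86 [246.8 351.6] [ 0.286 -0.319  0.   ]
tip_box_a 0.61 [222.1 129.4] [0.383 0.506 0.   ]
```

View pics/scene0.png

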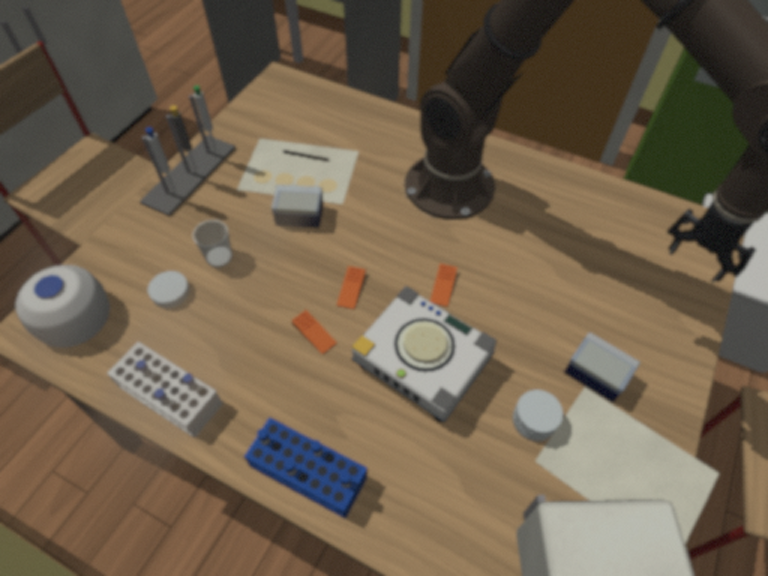

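View pics/top0.png

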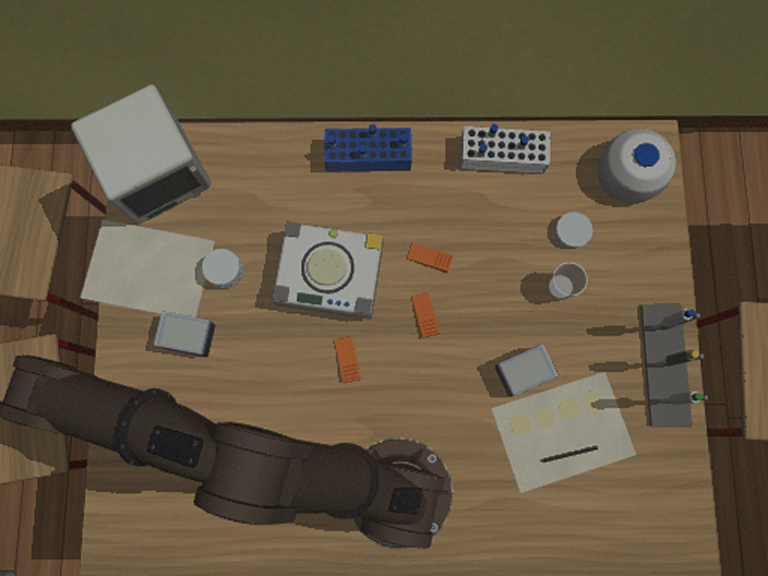

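Wedge candidates (scene px): (209,222), (232,196) and (294,192). I chose (209,222) at about [0.58,-0.08], which is farthest from the base. It also lies outside the yellow-cap side of the counter, pointing at it. Next I check it in a close crop and measure it more precisely.

```bash
cat > meas.py <<'E'
from h import *
from scipy.optimize import minimize
import sys
def wedge_pts(p):
    x,y,a=p;c,s=np.cos(a),np.sin(a)
    L=np.array([[55,22,0],[55,-22,0],[55,22,3],[55,-22,3],[-55,22,0],[-55,-22,0],[-55,22,16.75],[-55,-22,16.75]])/1e3
    return np.c_[x+c*L[:,0]-s*L[:,1],y+s*L[:,0]+c*L[:,1],L[:,2]]
def box_pts(p):
    x,y,a=p;c,s=np.cos(a),np.sin(a)
    L=np.array([[i*100,j*120,k] for i in(-1,1) for j in(-1,1) for k in(28,88)])/1e3
    return np.c_[x+c*L[:,0]-s*L[:,1],y+s*L[:,0]+c*L[:,1],L[:,2]]
def hullmask(f,P,shape,S=8):
    q=proj(f,P);h=cv2.convexHull(q.astype(np.float32)).reshape(-1,2)
    m=np.zeros(shape,np.uint8);cv2.fillConvexPoly(m,np.round((h)*256).astype(np.int32),255,cv2.LINE_AA,8)
    return m/255.
def fit(fs,masks,ptsf,p0,w=None):
    def cost(p): return sum(np.abs(hullmask(f,ptsf(p),m.shape)-m).sum()/max(m.sum(),1) for f,m in zip(fs,masks))
    best=None
    for st in(0.01,0.004):
        p0=minimize(cost,p0,method="Nelder-Mead",options=dict(initial_simplex=np.array([p0]+[np.array(p0)+d for d in np.diag([st,st,st*10])]),xatol=1e-5,fatol=1e-6)).x
    return p0,cost(p0)
def orange(f):
    h=cv2.cvtColor(f["color"],cv2.COLOR_RGB2HSV)
    return ((h[...,0]<13)&(h[...,1]>150)&(h[...,2]>90))
def yellow(f):
    h=cv2.cvtColor(f["color"],cv2.COLOR_RGB2HSV)
    return ((h[...,0]>15)&(h[...,0]<30)&(h[...,1]>150)&(h[...,2]>130))
def comp(m,px,minA=20):
    n,l,st,c=cv2.connectedComponentsWithStats(m.astype(np.uint8))
    i=1+np.argmin([np.hypot(*(c[k]-px))+(1e3 if st[k,4]<minA else 0) for k in range(1,n)])
    return (l==i).astype(float),c[i],st[i,4]
E
python3 - <<'E'
from meas import *
F={c:env.grab_frame(c) for c in("scene","top")}
save(F["scene"],"cs.png",(180,170,350,290),4.5);save(F["top"],"ct.png",(170,130,320,260),4.5)
W=[];C=[]
for c in F:
    f=F[c];m,ce,A=comp(orange(f),proj(f,[.58,-.084,.005])[0]);W.append(m);print(c,ce,A)
    m,ce,A=comp(yellow(f),proj(f,[.603,.06,.094])[0],8);print("yel",ce,A,ray(f,ce,.094))
    ds=[d for d in env.cut_out(c,"counter")]
    for d in ds: print(d["conf"],d["bbox"],d["pixels"].sum())
    e=proj(f,[.525,.175,.06])[0]
    d=min(ds,key=lambda d:np.hypot((d["bbox"][0]+d["bbox"][2])/2-e[0],(d["bbox"][1]+d["bbox"][3])/2-e[1]))
    C.append(d["pixels"].astype(float))
fs=list(F.values())
for i in ([0,1],[0],[1]):
    print(i,"wedge",*fit([fs[k] for k in i],[W[k] for k in i],wedge_pts,[.58,-.084,1.4]))
    print(i,"counter",*fit([fs[k] for k in i],[C[k] for k in i],box_pts,[.525,.175,0.1]))
E
```

```text
scene [208.82548476 220.8033241 ] 361
yel [241.70689655 229.94827586] 58 [0.59550841 0.05727857 0.094     ]
0.75 [237.0, 191.2, 328.9, 282.5] 4755
0.7 [180.7, 121.3, 215.5, 151.5] 876
top [286.42073171 170.94817073] 328
yel [248.79518072 160.39759036] 83 [0.5923292  0.05884257 0.094     ]
0.89 [183.4, 149.9, 254.9, 211.2] 3674
[0, 1] wedge [ 0.57383553 -0.08359805  1.22672499] 0.4895557865062112
[0, 1] counter [ 0.52810606  0.16702306 -0.16002916] 0.15760251625159405
[0] wedge [ 0.57354064 -0.08636093  1.15886633] 0.26873065015479874
[0] counter [ 0.52740729  0.16703745 -0.15884061] 0.07970639780623079
[1] wedge [ 0.57432861 -0.08271649  1.22703264] 0.21898613103778097
[1] counter [ 0.52795844  0.16759876 -0.15428942] 0.07759240876535699
```

View pics/cs.png

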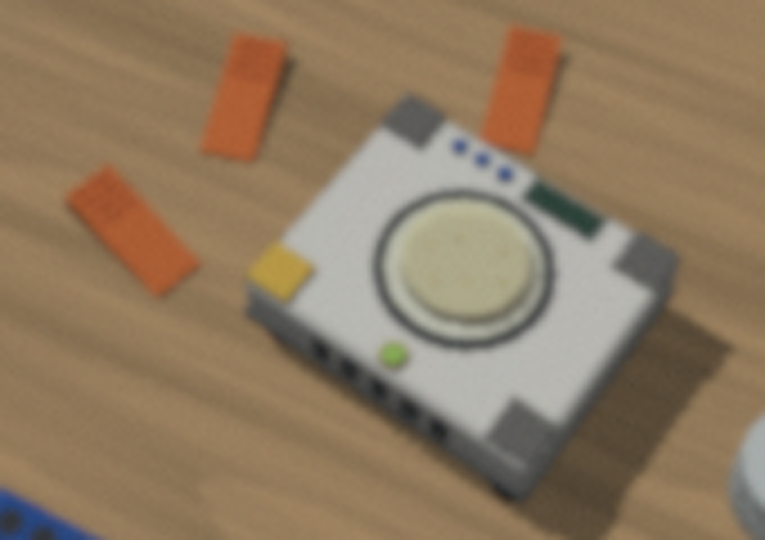

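View pics/ct.png

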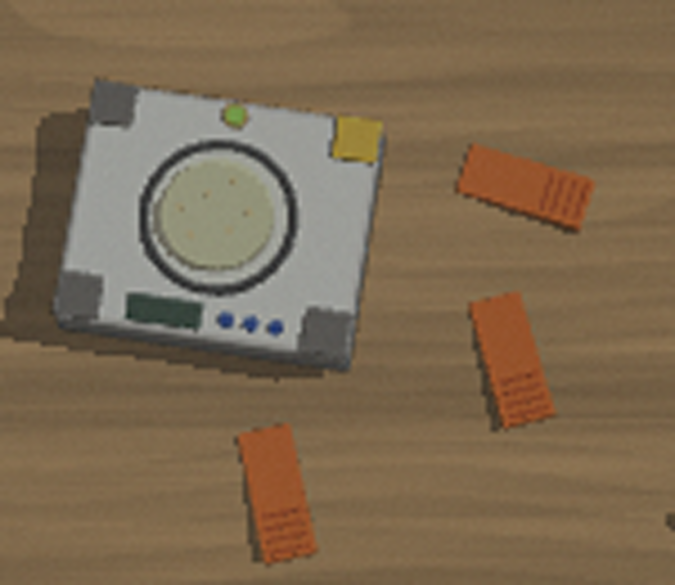

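The crop confirms it: the chosen wedge has its grooved heel facing away from the counter and its thin end toward the yellow-cap corner. Counter yaw is about -9°. I'll tighten the wedge pose next.

```bash
cat >> meas.py <<'E'
def orange2(f):
    h=cv2.cvtColor(f["color"],cv2.COLOR_RGB2HSV)
    return ((h[...,0]<13)&(h[...,1]>125)&(h[...,2]>60)) if 0 else ((f["color"][...,0].astype(int)-f["color"][...,1])>62)
def draw(f,n,Ps,crop,s):
    im=cv2.resize(f["color"][:,:,::-1],None,fx=s,fy=s,interpolation=cv2.INTER_CUBIC)
    for P in Ps:
        h=cv2.convexHull(((proj(f,P)+.5)*s).astype(np.int32));cv2.polylines(im,[h],True,(255,255,0),1)
    cv2.imwrite("pics/"+n,im[int(crop[1]*s):int(crop[3]*s),int(crop[0]*s):int(crop[2]*s)])
E
python3 - <<'E'
from meas import *
F={c:env.grab_frame(c) for c in("scene","top")};fs=list(F.values());W=[]
for c in F:
    f=F[c];m,ce,A=comp(orange2(f),proj(f,[.58,-.084,.005])[0]);W.append(m);print(c,ce,A)
for i in ([0,1],[0],[1]):
    for a in(1.2,1.3,1.4):
        print(i,*fit([fs[k] for k in i],[W[k] for k in i],wedge_pts,[.575,-.084,a]))
p,_=fit(fs,W,wedge_pts,[.575,-.084,1.3])
draw(fs[0],"ds.png",[wedge_pts(p),box_pts([.528,.167,-.157])],(180,170,350,290),4.5)
draw(fs[1],"dt.png",[wedge_pts(p),box_pts([.528,.167,-.157])],(170,130,320,260),4.5)
E
```

```text
scene [209.03353659 220.83536585] 328
top [286.47750865 170.69204152] 289
[0, 1] [ 0.57540024 -0.08217958  1.18953098] 0.7777309742362639
[0, 1] [ 0.57539468 -0.08380073  1.18781123] 0.7780112990423614
[0, 1] [ 0.57366318 -0.08370096  1.24109579] 0.7800661593019351
[0] [ 0.57142993 -0.08719349  1.20626716] 0.39263510282161646
[0] [ 0.57254689 -0.08709616  1.11717886] 0.3918220946915351
[0] [ 0.5703688  -0.08675973  1.1547347 ] 0.39280248684839797
[1] [ 0.5760435  -0.08260581  1.20168069] 0.3745572969672298
[1] [ 0.57612723 -0.08247568  1.20258216] 0.37372956102856364
[1] [ 0.57583578 -0.08309321  1.19556975] 0.37569713006309796
```

View pics/ds.png

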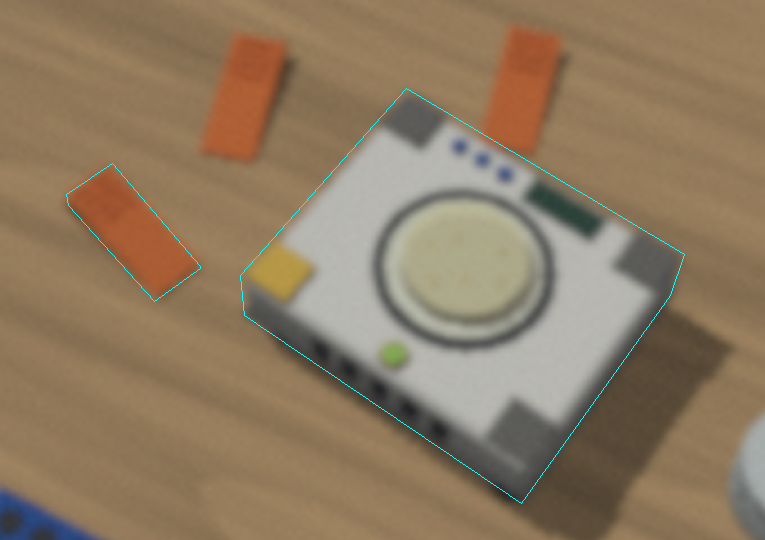

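View pics/dt.png

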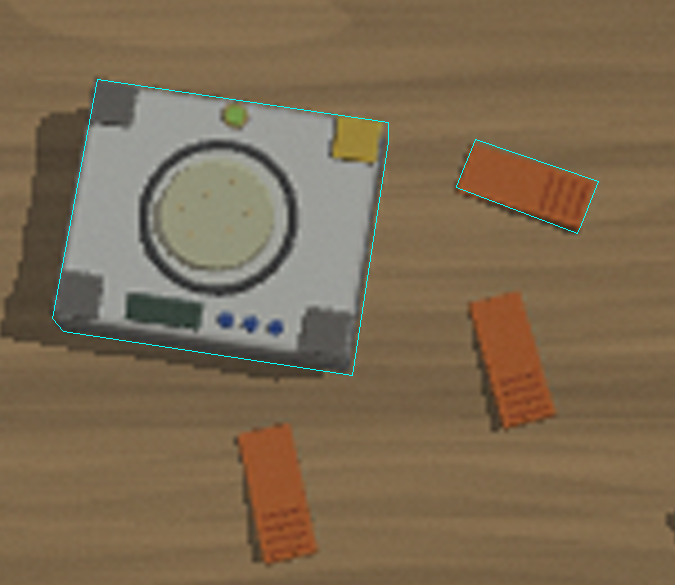

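>>> play_rows(grip=[-0.65,-0.65,-0.65,-0.65], travel=[[-1,0.92,0],[-1,0.92,0],[-1,0.92,0],[-1,0.92,0]], rotation=[[0,0,0.14],[0,0,0.14],[0,0,0.14],[0,0,0.14]], squeeze=30)

```text
time: 1.8
eef_pos: [0.2644, 0.4597, 0.2317]
ee_rot: [[0.71, 0.704, 0.001], [0.704, -0.71, -0.002], [-0.0, 0.002, -1.0]]
contact_force: [0.9, 0.8, 0.4]
finger_gap: 0.0282
```

```bash
cat > go.py <<'E'
import sys
from h import *
# usage: go.py x y z yaw_of_tool_y(deg)
s=env.sense();R=np.array(s["ee_rot"]);p=np.array(s["eef_pos"])
a=[float(v) for v in sys.argv[1:]]
ya=np.degrees(np.arctan2(R[1,1],R[0,1]))
print("t",s["time"],"pos",np.round(p,4),"yaw_y",round(ya,2),"gap",round(float(s["finger_gap"]),4),"F",np.round(s["contact_force"],2),"tilt",np.round(R[:,2],3),"q",np.round(s["q"],2))
if a:
    d=(np.array(a[:3])-p)
    print("travel",np.round(R.T@d/.1,3))
    if len(a)>3: print("rot z",round(-((a[3]-ya+180)%360-180)/180,4))
E
python3 go.py .55 -.24 .2 -108.4
```

```text
t 1.8 pos [0.2644 0.4597 0.2317] yaw_y -45.25 gap 0.0282 F [0.88 0.82 0.44] tilt [ 0.001 -0.002 -1.   ] q [-1.26  0.28  0.14  1.81 -0.04  1.06 -0.32]
travel [-2.898  6.979  0.333]
rot z 0.3508
```

>>> play_rows(grip=[-0.65,-0.65,-0.65], travel=[[-0.5,1,0],[-0.5,1,0],[-0.5,1,0]], rotation=[[0,0,0],[0,0,0],[0,0,0]])

```text
time: 2.1
eef_pos: [0.2991, 0.3543, 0.2314]
ee_rot: [[0.705, 0.709, 0.0], [0.709, -0.705, -0.002], [-0.001, 0.001, -1.0]]
contact_force: [0.0, 0.8, -0.1]
finger_gap: 0.015
```

>>> play_rows(grip=[-0.65,-0.65,-0.65], travel=[[-0.5,1,0],[-0.5,1,0],[-0.5,1,0]], rotation=[[0,0,0],[0,0,0],[0,0,0]])

```text
time: 2.4
eef_pos: [0.3347, 0.2489, 0.2315]
ee_rot: [[0.705, 0.709, 0.0], [0.709, -0.705, -0.001], [-0.0, 0.001, -1.0]]
contact_force: [0.2, 0.0, 0.4]
finger_gap: 0.0146
```

>>> play_rows(grip=[-0.65,-0.65,-0.65], travel=[[-0.5,1,0],[-0.5,1,0],[-0.5,1,0]], rotation=[[0,0,0],[0,0,0],[0,0,0]])

```text
time: 2.7
eef_pos: [0.3708, 0.1435, 0.2317]
ee_rot: [[0.705, 0.709, 0.001], [0.709, -0.705, -0.0], [0.0, 0.001, -1.0]]
contact_force: [0.3, 0.8, 0.8]
finger_gap: 0.0151
```

>>> play_rows(grip=[-0.65,-0.65,-0.65], travel=[[-0.5,1,0],[-0.5,1,0],[-0.5,1,0]], rotation=[[0,0,0],[0,0,0],[0,0,0]])

```text
time: 3.0
eef_pos: [0.4072, 0.0378, 0.2319]
ee_rot: [[0.705, 0.709, 0.002], [0.709, -0.705, -0.001], [0.001, 0.002, -1.0]]
contact_force: [0.4, 0.7, -0.3]
finger_gap: 0.0151
```

>>> play_rows(grip=[-0.65,-0.65,-0.65], travel=[[-0.5,1,0],[-0.5,1,0],[-0.5,1,0]], rotation=[[0,0,0],[0,0,0],[0,0,0]])

```text
time: 3.3
eef_pos: [0.4436, -0.0685, 0.232]
ee_rot: [[0.705, 0.709, 0.003], [0.709, -0.705, -0.002], [0.0, 0.003, -1.0]]
contact_force: [0.7, -0.6, 0.2]
finger_gap: 0.015
```

```bash
python3 go.py .545 -.175 .12 -108.4
```

```text
t 3.3 pos [ 0.4436 -0.0685  0.232 ] yaw_y -44.83 gap 0.015 F [ 0.7  -0.56  0.22] tilt [ 0.003 -0.002 -1.   ] q [-0.5   0.14  0.62  2.02 -0.1   1.01  0.95]
travel [-0.041  1.466  1.125]
rot z 0.3532
```

>>> play_rows(grip=[-0.65,-0.65,-0.65,-0.65,-0.65,-0.65,-0.65,-0.65], travel=[[-0.04,1,0],[-0.04,1,0],[-0.04,1,0],[-0.04,1,0],[-0.04,1,0],[-0.04,1,0],[-0.04,1,0],[-0.04,1,0]], rotation=[[0,0,0.353],[0,0,0.353],[0,0,0.353],[0,0,0.353],[0,0,0.353],[0,0,0.353],[0,0,0.353],[0,0,0.353]])

```text
time: 4.1
eef_pos: [0.5111, -0.1361, 0.2312]
ee_rot: [[0.949, -0.315, 0.0], [-0.315, -0.949, -0.0], [0.0, 0.0, -1.0]]
contact_force: [-0.5, 0.4, 0.2]
finger_gap: 0.0149
```

```bash
python3 go.py .543 -.179 .12 -108.4
```

```text
t 4.1 pos [ 0.5111 -0.1361  0.2312] yaw_y -108.34 gap 0.0149 F [-0.51  0.37  0.18] tilt [ 0. -0. -1.] q [-0.51  0.36  0.9   1.86 -0.32  1.08  0.19]
travel [0.437 0.306 1.112]
rot z 0.0003
```

>>> play_rows(grip=[-0.65,-0.65,-0.65], travel=[[0.44,0.31,0.2],[0.44,0.31,1],[0.44,0.31,1]], rotation=[[0,0,0],[0,0,0],[0,0,0]])

```text
time: 4.4
eef_pos: [0.5433, -0.1801, 0.1287]
ee_rot: [[0.951, -0.31, -0.001], [-0.31, -0.951, -0.0], [-0.0, 0.0, -1.0]]
contact_force: [0.1, -0.1, -0.0]
finger_gap: 0.0151
```

>>> play_rows(grip=[-0.65,-0.65,-0.65], travel=[[0,0,0.5],[0,0,1],[0,0,1]], rotation=[[0,0,0],[0,0,0],[0,0,0]])

```text
time: 4.7
eef_pos: [0.5391, -0.1778, 0.0256]
ee_rot: [[0.951, -0.31, -0.01], [-0.31, -0.951, 0.003], [-0.01, 0.0, -1.0]]
contact_force: [-0.3, 1.0, -0.3]
finger_gap: 0.0148
```

```bash
python3 go.py .545 -.172 .006 -108.4; python3 - <<'E'
from h import *
f=env.grab_frame("scene");save(f,"s1.png",(150,150,300,270),5)
f=env.grab_frame("top");save(f,"t1.png",(190,120,340,240),5)
E
```

```text
t 4.7 pos [ 0.5391 -0.1778  0.0256] yaw_y -108.04 gap 0.0148 F [-0.31  0.99 -0.3 ] tilt [-0.01   0.003 -1.   ] q [-0.22  0.69  0.66  1.94 -0.62  0.74  0.49]
travel [ 0.04  -0.073  0.196]
rot z 0.002
```

View pics/s1.png

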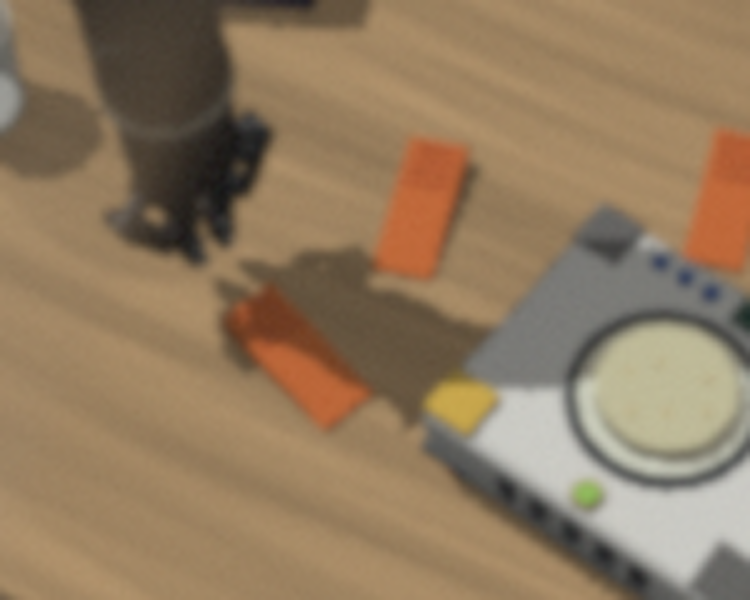

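View pics/t1.png

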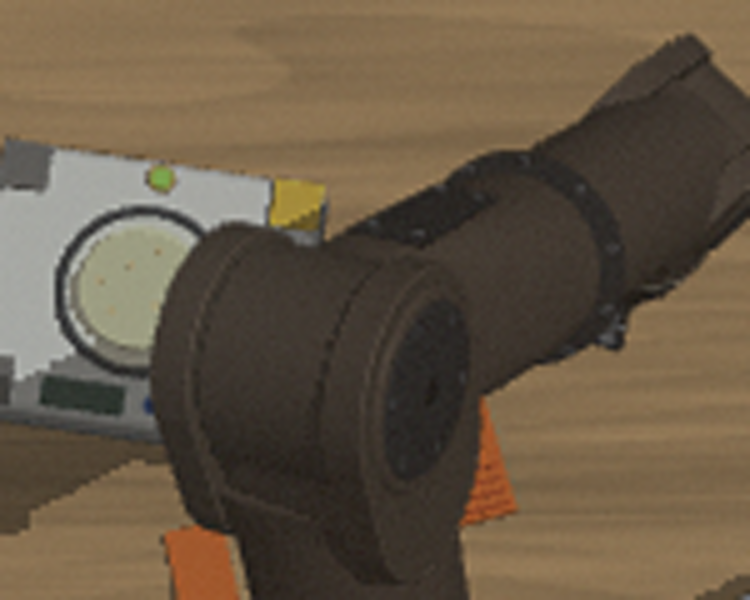

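>>> play_rows(grip=[-0.65,-0.65,-0.65], travel=[[0.04,0,0.19],[0.04,0,0.19],[0.04,0,0.19]], rotation=[[0,0,0],[0,0,0],[0,0,0]])

```text
time: 5.1
eef_pos: [0.5474, -0.1822, 0.0146]
ee_rot: [[0.95, -0.311, 0.003], [-0.311, -0.95, -0.0], [0.003, -0.001, -1.0]]
contact_force: [-0.7, -0.7, -0.4]
finger_gap: 0.0149
```

```bash
python3 go.py .549 -.159 .006 -108.4
```

```text
t 5.1 pos [ 0.5474 -0.1822  0.0146] yaw_y -108.13 gap 0.0149 F [-0.73 -0.69 -0.39] tilt [ 0.003 -0.    -1.   ] q [-0.21  0.7   0.65  1.94 -0.64  0.71  0.51]
travel [-0.057 -0.225  0.086]
rot z 0.0015
```

>>> play_rows(grip=[-0.65,-0.65,-0.65,-0.65], travel=[[0,0,0.06],[-0.04,-0.12,0.06],[-0.04,-0.17,0.06],[-0.04,-0.17,0.06]], rotation=[[0,0,0],[0,0,0],[0,0,0],[0,0,0]])

```text
time: 5.5
eef_pos: [0.5479, -0.1627, 0.0064]
ee_rot: [[0.951, -0.309, 0.0], [-0.309, -0.951, 0.001], [-0.0, -0.001, -1.0]]
contact_force: [-0.1, -0.5, -0.1]
finger_gap: 0.0147
```

```bash
python3 go.py .553 -.147 .006 -108.4;python3 - <<'E'
from h import *
f=env.grab_frame("scene");save(f,"s2.png",(150,150,300,270),5)
E
```

```text
t 5.5 pos [ 0.5479 -0.1627  0.0064] yaw_y -108.03 gap 0.0147 F [-0.06 -0.49 -0.14] tilt [ 0.     0.001 -1.   ] q [-0.24  0.71  0.64  1.95 -0.65  0.7   0.49]
travel [ 0.    -0.165  0.004]
rot z 0.0021
```

View pics/s2.png

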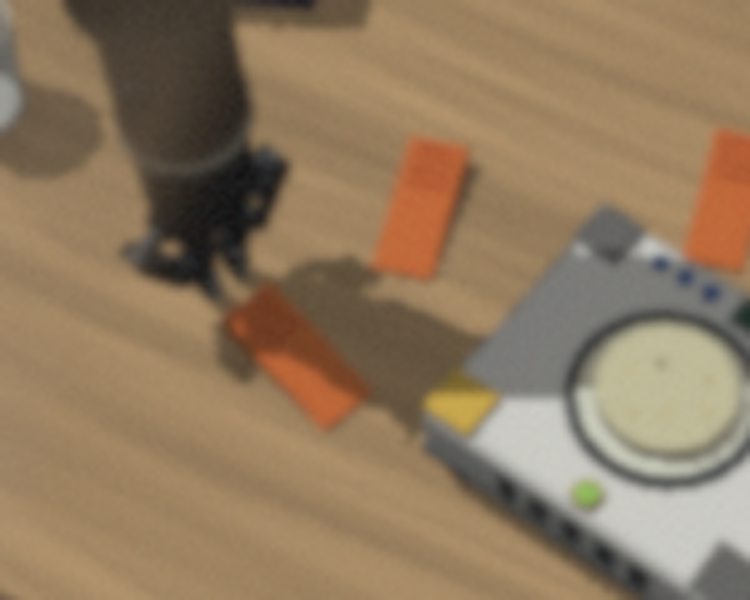

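>>> play_rows(grip=[-0.65,-0.65,-0.65,-0.65,-0.65,-0.65,-0.65,-0.65,-0.65,-0.65], travel=[[0,-0.08,0],[0,-0.14,0],[0,-0.18,0],[0,-0.22,0],[-0.001,-0.27,0],[-0.002,-0.32,0],[-0.004,-0.37,0],[-0.007,-0.42,0],[-0.01,-0.47,0],[-0.013,-0.52,0]], rotation=[[0,0,0],[0,0,0],[0,0,0],[0,0,-0.003],[0,0,-0.007],[0,0,-0.011],[0,0,-0.014],[0,0,-0.018],[0,0,-0.021],[0,0,-0.025]])

```text
time: 6.55
eef_pos: [0.5625, -0.1144, 0.0063]
ee_rot: [[0.972, -0.235, -0.0], [-0.235, -0.972, 0.0], [-0.0, -0.0, -1.0]]
contact_force: [-0.5, -0.4, -0.4]
finger_gap: 0.0147
```

```bash
python3 go.py .5704 -.08 .006 -99;python3 - <<'E'
from h import *
f=env.grab_frame("scene");save(f,"s3.png",(150,150,300,270),5)
for t in("wedge_tip","wedge_heel"):
    for d in env.place_of("scene",t)[:3]: p=d["position"];print(t,round(d["conf"],2),np.round(ray(f,(p[1],p[0]),0),3))
E
```

```text
t 6.55 pos [ 0.5625 -0.1144  0.0063] yaw_y -103.6 gap 0.0147 F [-0.48 -0.41 -0.42] tilt [-0.  0. -1.] q [-0.32  0.71  0.62  1.94 -0.64  0.69  0.47]
travel [-0.004 -0.353  0.003]
rot z -0.0256
wedge_tip 0.64 [ 0.487 -0.059  0.   ]
wedge_tip 0.59 [0.589 0.003 0.   ]
wedge_tip 0.55 [0.377 0.145 0.   ]
wedge_heel 0.87 [ 0.379 -0.098  0.   ]
wedge_heel 0.63 [ 0.551 -0.111  0.   ]
wedge_heel 0.6 [0.259 0.115 0.   ]
```

View pics/s3.png

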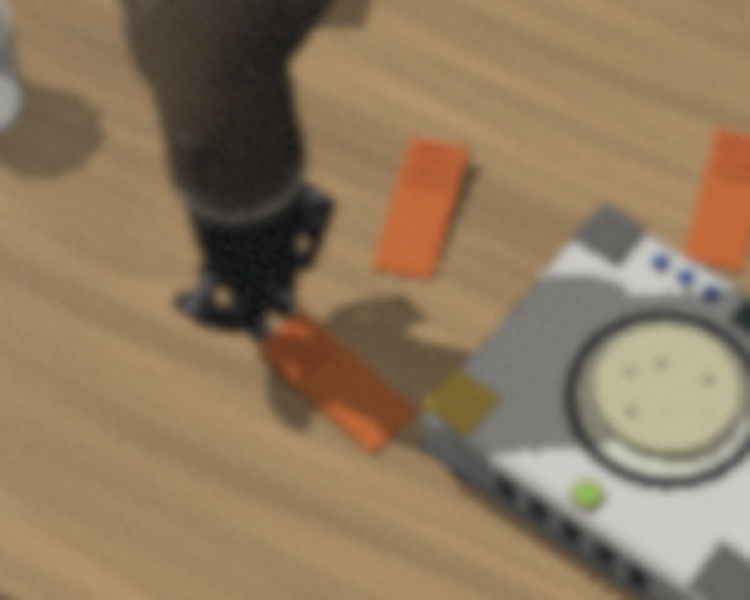

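```bash
cat > w.py <<'E'
from meas import *
def wfit(f,guess):
    h=cv2.cvtColor(f["color"],cv2.COLOR_RGB2HSV)
    m=((h[...,0]<13)&(h[...,1]>150)&(h[...,2]>60))
    m,ce,A=comp(m,proj(f,[guess[0],guess[1],.005])[0])
    p,c=fit([f],[m],wedge_pts,list(guess));return p,c,A
E
python3 - <<'E'
from w import *
f=env.grab_frame("scene")
for q in[(415,410),(375,455)]: print(ray(f,(150+q[0]/5-.5,150+q[1]/5-.5),.003))
for q in[(300,315),(260,345)]: print(ray(f,(150+q[0]/5-.5,150+q[1]/5-.5),.0167))
p,c,A=wfit(f,(.582,-.05,1.35));print(p,c,A)
draw(f,"d4.png",[wedge_pts(p),wedge_pts([.5795,-.0497,1.36]),box_pts([.528,.167,-.157])],(150,150,300,270),5)
E
```

```text
[0.57181453 0.00632629 0.003     ]
[ 6.14036919e-01 -5.74876530e-04  3.00000000e-03]
[ 0.5499312  -0.09658743  0.0167    ]
[ 0.58330774 -0.10830573  0.0167    ]
[ 0.57671531 -0.05134721  1.25524952] 0.3167522783761392 355
```

View pics/d4.png

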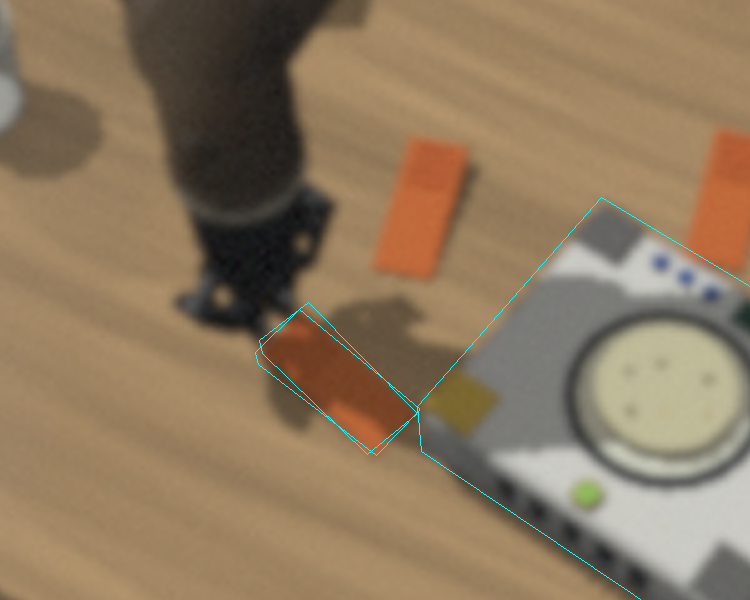

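>>> play_rows(grip=[-0.65,-0.65,-0.65,-0.65,-0.65,-0.65,-0.65], travel=[[0,-0.05,0],[-0.001,-0.1,0],[-0.002,-0.15,0],[-0.004,-0.2,0],[-0.006,-0.25,0],[-0.009,-0.3,0],[-0.012,-0.35,0]], rotation=[[0,0,-0.004],[0,0,-0.008],[0,0,-0.012],[0,0,-0.015],[0,0,-0.019],[0,0,-0.022],[0,0,-0.025]])

```text
time: 7.45
eef_pos: [0.5696, -0.0801, 0.0063]
ee_rot: [[0.987, -0.158, 0.0], [-0.158, -0.987, -0.0], [0.0, 0.0, -1.0]]
contact_force: [-0.1, -1.7, 1.1]
finger_gap: 0.0149
```

```bash
python3 go.py .5704 -.07 .006 -99;python3 - <<'E'
from w import *
f=env.grab_frame("scene")
draw(f,"d5.png",[wedge_pts([.5825,-.012,1.414]),box_pts([.528,.167,-.157])],(150,150,300,270),5)
E
```

```text
t 7.45 pos [ 0.5696 -0.0801  0.0063] yaw_y -99.11 gap 0.0149 F [-0.15 -1.74  1.08] tilt [ 0. -0. -1.] q [-0.37  0.71  0.61  1.94 -0.62  0.69  0.47]
travel [-0.008 -0.101  0.003]
rot z -0.0006
```

View pics/d5.png

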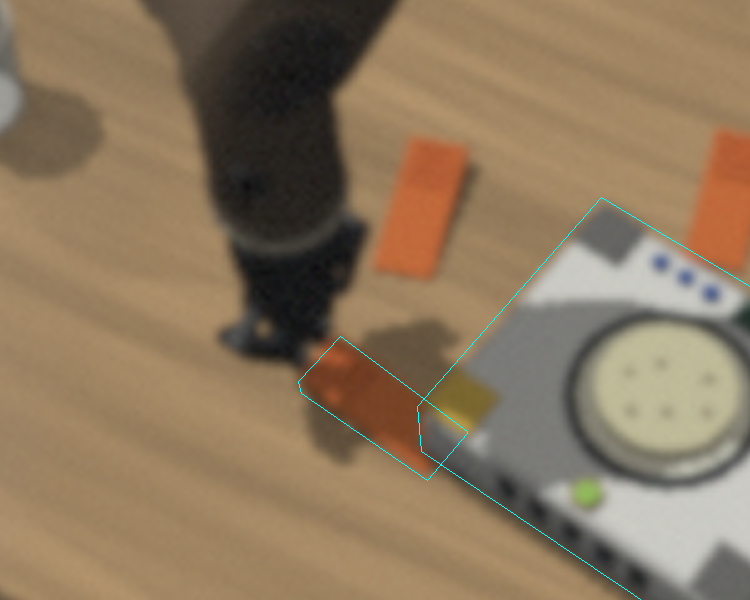

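>>> play_rows(grip=[-0.65,-0.65,-0.65,-0.65,-0.65,-0.65,-0.65,-0.65,-0.65], travel=[[0,-0.05,0],[0,-0.1,0],[0,-0.15,0],[0,-0.2,0],[0,-0.25,0],[0,-0.29,0],[0,-0.32,0],[0,-0.34,0],[0,-0.36,0]], rotation=[[0,0,0],[0,0,0],[0,0,0],[0,0,0],[0,0,0],[0,0,0],[0,0,0],[0,0,0],[0,0,0]])

```text
time: 8.4
eef_pos: [0.5752, -0.0449, 0.0063]
ee_rot: [[0.987, -0.159, -0.0], [-0.159, -0.987, -0.0], [-0.0, 0.0, -1.0]]
contact_force: [0.1, -1.5, -0.4]
finger_gap: 0.0148
```

```bash
python3 go.py .577 -.035 .006 -99;python3 - <<'E'
from w import *
f=env.grab_frame("scene")
draw(f,"d6.png",[wedge_pts([.588,.0225,1.412]),box_pts([.528,.167,-.157])],(150,150,300,270),5)
E
```

```text
t 8.4 pos [ 0.5752 -0.0449  0.0063] yaw_y -99.16 gap 0.0148 F [ 0.07 -1.51 -0.43] tilt [-0. -0. -1.] q [-0.43  0.71  0.62  1.94 -0.63  0.69  0.41]
travel [ 0.002 -0.101  0.003]
rot z -0.0009
```

View pics/d6.png

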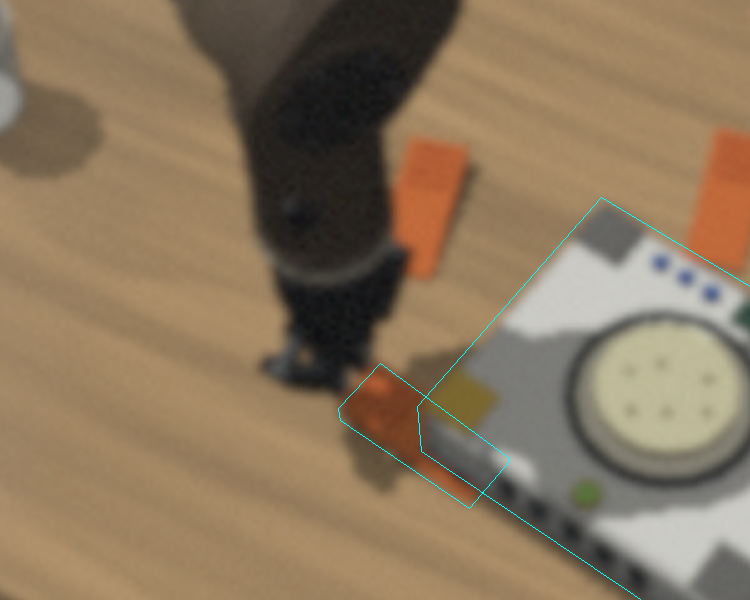

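>>> play_rows(grip=[-0.65,-0.65,-0.65], travel=[[0,-0.015,0],[0,-0.03,0],[0,-0.04,0]], rotation=[[0,0,0],[0,0,0],[0,0,0]])

```text
time: 8.75
eef_pos: [0.5758, -0.041, 0.0063]
ee_rot: [[0.987, -0.159, -0.0], [-0.159, -0.987, 0.0], [-0.0, -0.0, -1.0]]
contact_force: [0.2, -0.9, 0.4]
finger_gap: 0.0147
```

>>> play_rows(grip=[-0.65,-0.65], travel=[[0,-0.01,0],[0,-0.02,0]], rotation=[[0,0,0],[0,0,0]])

```text
time: 8.95
eef_pos: [0.5761, -0.039, 0.0063]
ee_rot: [[0.987, -0.159, -0.0], [-0.159, -0.987, 0.0], [-0.0, -0.0, -1.0]]
contact_force: [-1.1, -0.1, -0.1]
finger_gap: 0.0153
```

>>> play_rows(grip=[-0.65,-0.65], travel=[[0,-0.01,0],[0,-0.01,0]], rotation=[[0,0,0],[0,0,0]])

```text
time: 9.15
eef_pos: [0.5764, -0.0378, 0.0063]
ee_rot: [[0.987, -0.159, -0.0], [-0.159, -0.987, 0.0], [-0.0, -0.0, -1.0]]
contact_force: [-0.3, -0.1, -0.2]
finger_gap: 0.0149
```

>>> play_rows(grip=[-0.65,-0.65], travel=[[0,-0.005,0],[0,-0.01,0]], rotation=[[0,0,0],[0,0,0]])

```text
time: 9.35
eef_pos: [0.5765, -0.0371, 0.0063]
ee_rot: [[0.987, -0.159, 0.0], [-0.159, -0.987, -0.0], [0.0, 0.0, -1.0]]
contact_force: [-0.4, -2.0, -0.6]
finger_gap: 0.0149
```

>>> play_rows(grip=[-0.65,-0.65], travel=[[0,-0.005,0],[0,-0.01,0]], rotation=[[0,0,0],[0,0,0]])

```text
time: 9.55
eef_pos: [0.5766, -0.0361, 0.0063]
ee_rot: [[0.987, -0.159, -0.0], [-0.159, -0.987, -0.0], [-0.0, 0.0, -1.0]]
contact_force: [0.1, -0.9, 0.6]
finger_gap: 0.015
```

>>> play_rows(grip=[-0.65,-0.65], travel=[[0,-0.005,0],[0,-0.01,0]], rotation=[[0,0,0],[0,0,0]])

```text
time: 9.75
eef_pos: [0.5768, -0.0351, 0.0063]
ee_rot: [[0.987, -0.159, -0.0], [-0.159, -0.987, -0.0], [-0.0, 0.0, -1.0]]
contact_force: [0.3, -1.2, 0.5]
finger_gap: 0.015
```

>>> play_rows(grip=[-0.65,-0.65], travel=[[0,-0.005,0],[0,-0.01,0]], rotation=[[0,0,0],[0,0,0]])

```text
time: 9.95
eef_pos: [0.5769, -0.0344, 0.0063]
ee_rot: [[0.987, -0.159, 0.0], [-0.159, -0.987, -0.0], [0.0, 0.0, -1.0]]
contact_force: [-0.1, -2.7, 0.0]
finger_gap: 0.0147
```

>>> play_rows(grip=[-0.65,-0.65], travel=[[0,-0.005,0],[0,-0.01,0]], rotation=[[0,0,0],[0,0,0]])

```text
time: 10.15
eef_pos: [0.577, -0.0338, 0.0063]
ee_rot: [[0.987, -0.16, 0.0], [-0.16, -0.987, -0.001], [0.0, 0.001, -1.0]]
contact_force: [-0.7, -4.6, 1.0]
finger_gap: 0.0148
```

>>> play_rows(grip=[-0.65,-0.65], travel=[[0,-0.005,0],[0,-0.01,0]], rotation=[[0,0,0],[0,0,0]])

```text
time: 10.35
eef_pos: [0.5771, -0.0333, 0.0063]
ee_rot: [[0.987, -0.16, -0.0], [-0.16, -0.987, -0.001], [0.0, 0.001, -1.0]]
contact_force: [-0.9, -6.3, 0.3]
finger_gap: 0.0151
```

>>> play_rows(grip=[-0.65,-0.65,-0.65,-0.65], travel=[[0,0,0],[0,0,0],[0,0,0],[0,0,0]], rotation=[[0,0,0],[0,0,0],[0,0,0],[0,0,0]])

```text
time: 10.75
eef_pos: [0.5771, -0.0333, 0.0063]
ee_rot: [[0.987, -0.16, -0.0], [-0.16, -0.987, -0.001], [0.0, 0.001, -1.0]]
contact_force: [-1.1, -5.6, -0.2]
finger_gap: 0.015
```

```bash
python3 go.py ;python3 - <<'E'
from w import *
f=env.grab_frame("scene")
draw(f,"d7.png",[wedge_pts([.5883,.0335,1.410]),box_pts([.528,.167,-.157])],(150,150,300,270),5)
E
```

```text
t 10.75 pos [ 0.5771 -0.0333  0.0063] yaw_y -99.21 gap 0.015 F [-1.09 -5.6  -0.18] tilt [-0.    -0.001 -1.   ] q [-0.45  0.71  0.62  1.93 -0.63  0.7   0.39]
```

View pics/d7.png

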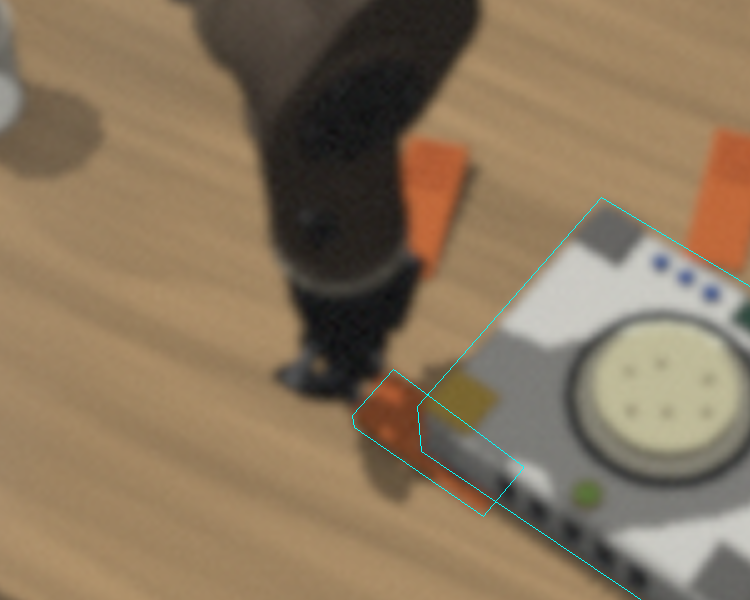

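>>> play_rows(grip=[-0.65,-0.65,-0.65,-0.65,-0.65,-1,-1,-1], travel=[[0,0.02,0],[0,0.05,0],[0,0.2,0],[0,0.45,0],[0,0.45,-0.3],[0,0.45,-1],[0,0.45,-1],[0,0.45,-1]], rotation=[[0,0,0],[0,0,0],[0,0,0],[0,0,0],[0,0,0],[0,0,0],[0,0,0],[0,0,0]])

```text
time: 11.6
eef_pos: [0.5719, -0.078, 0.1094]
ee_rot: [[0.987, -0.16, 0.006], [-0.16, -0.987, 0.0], [0.005, -0.001, -1.0]]
contact_force: [-0.3, -0.8, 0.4]
finger_gap: 0.0003
```

>>> play_rows(grip=[-1,-1,-1], travel=[[0,0,-0.5],[0,0,-0.5],[0,0,-0.5]], rotation=[[0,0,0],[0,0,0],[0,0,0]])

```text
time: 11.9
eef_pos: [0.5703, -0.0769, 0.1564]
ee_rot: [[0.987, -0.159, 0.001], [-0.159, -0.987, 0.0], [0.001, -0.001, -1.0]]
contact_force: [0.3, 0.0, -0.8]
finger_gap: -0.0003
```

```bash
python3 go.py .594 .057 .154 -99;python3 - <<'E'
from w import *
f=env.grab_frame("scene")
draw(f,"d8.png",[wedge_pts([.5883,.0335,1.410]),box_pts([.528,.167,-.157])],(150,150,300,270),5)
m,ce,A=comp(yellow(f)|0,proj(f,[.594,.057,.094])[0],8);print("yel",ce,A,ray(f,ce,.094))
for d in env.place_of("scene","check_cap"): p=d["position"];print(d["conf"],ray(f,(p[1],p[0]),.088))
E
```

```text
t 11.9 pos [ 0.5703 -0.0769  0.1564] yaw_y -99.15 gap -0.0003 F [ 0.3  0.  -0.8] tilt [ 0.001  0.    -1.   ] q [-0.5   0.52  0.79  1.83 -0.44  0.97  0.32]
travel [ 0.021 -1.36   0.025]
rot z -0.0009
yel [240.37037037 231.7037037 ] 27 [0.60293464 0.05657339 0.094     ]
0.67 [0.58680813 0.05234646 0.088     ]
```

View pics/d8.png

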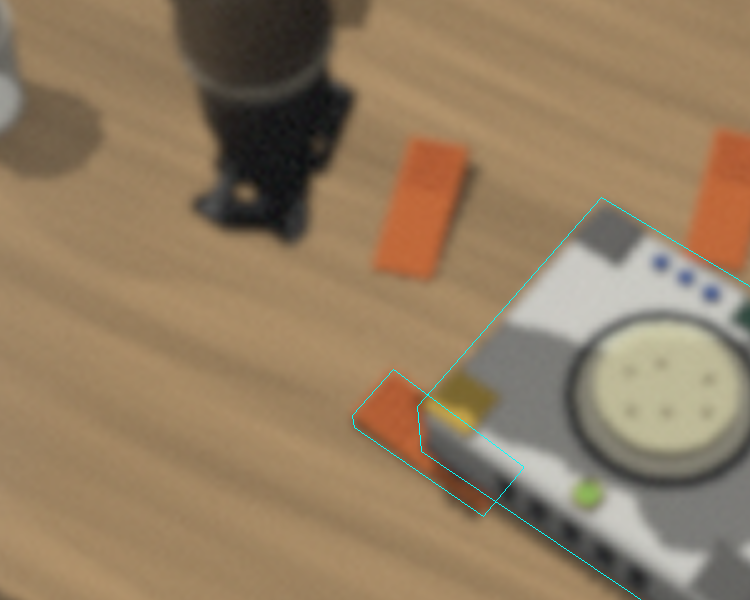

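>>> play_rows(grip=[-1,-1,-1], travel=[[0.02,-0.5,0],[0.02,-1,0],[0.02,-1,0]], rotation=[[0,0,0],[0,0,0],[0,0,0]])

```text
time: 12.3
eef_pos: [0.588, 0.0308, 0.1537]
ee_rot: [[0.989, -0.149, -0.003], [-0.149, -0.989, 0.003], [-0.004, -0.003, -1.0]]
contact_force: [-0.1, -1.3, -0.4]
finger_gap: -0.0001
```

>>> play_rows(grip=[-1,-1,-1,-1], travel=[[0,-0.36,0],[0,-0.36,0.3],[0,-0.36,0.5],[0,-0.36,0.5]], rotation=[[0,0,0],[0,0,0],[0,0,0],[0,0,0]])

```text
time: 12.7
eef_pos: [0.5909, 0.0575, 0.1025]
ee_rot: [[0.987, -0.159, -0.007], [-0.159, -0.987, -0.001], [-0.006, 0.002, -1.0]]
contact_force: [-1.1, -0.3, 0.1]
finger_gap: -0.0002
```

```bash
python3 go.py .593 .057 .098 -99;python3 - <<'E'
from w import *
f=env.grab_frame("scene");save(f,"s9.png",(150,150,300,270),5)
E
```

```text
t 12.7 pos [0.5909 0.0575 0.1025] yaw_y -99.12 gap -0.0002 F [-1.06 -0.32  0.09] tilt [-0.007 -0.001 -1.   ] q [-0.68  0.61  0.74  1.83 -0.51  0.91  0.14]
travel [0.022 0.001 0.045]
rot z -0.0007
```

View pics/s9.png

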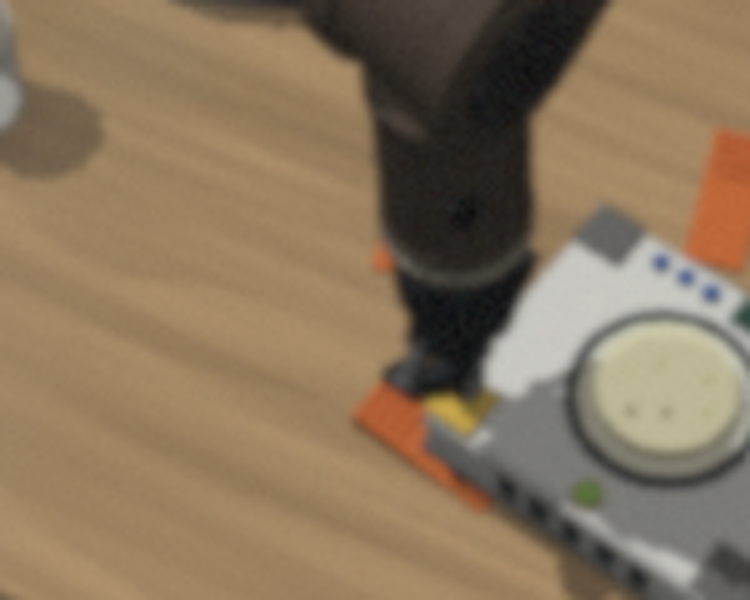

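>>> play_rows(grip=[-1,-1,-1], travel=[[0.01,0,0.03],[0.01,0,0.06],[0.01,0,0.08]], rotation=[[0,0,0],[0,0,0],[0,0,0]])

```text
time: 13.05
eef_pos: [0.5951, 0.057, 0.0987]
ee_rot: [[0.987, -0.159, 0.001], [-0.159, -0.987, 0.0], [0.001, -0.0, -1.0]]
contact_force: [-0.6, -0.4, -0.3]
finger_gap: 0.0001
```

>>> play_rows(grip=[-1,-1,-1], travel=[[0,0,0.01],[0,0,0.02],[0,0,0.02]], rotation=[[0,0,0],[0,0,0],[0,0,0]])

```text
time: 13.35
eef_pos: [0.5948, 0.0572, 0.0964]
ee_rot: [[0.987, -0.159, 0.0], [-0.159, -0.987, 0.0], [0.0, -0.0, -1.0]]
contact_force: [0.2, -0.4, 0.2]
finger_gap: -0.0002
```

>>> play_rows(grip=[-1,-1,-1], travel=[[0,0,0.01],[0,0,0.02],[0,0,0.02]], rotation=[[0,0,0],[0,0,0],[0,0,0]])

```text
time: 13.65
eef_pos: [0.5947, 0.0572, 0.0942]
ee_rot: [[0.987, -0.159, -0.0], [-0.159, -0.987, 0.0], [-0.0, -0.0, -1.0]]
contact_force: [0.1, 0.7, -0.8]
finger_gap: 0.0001
```

>>> play_rows(grip=[-1,-1,-1], travel=[[0,0,0.01],[0,0,0.02],[0,0,0.02]], rotation=[[0,0,0],[0,0,0],[0,0,0]])

```text
time: 13.95
eef_pos: [0.5949, 0.0571, 0.0939]
ee_rot: [[0.987, -0.159, 0.001], [-0.159, -0.987, 0.001], [0.0, -0.001, -1.0]]
contact_force: [-7.1, 0.7, 19.3]
finger_gap: 0.0001
```

>>> play_rows(grip=[-1,-1,-1,-1], travel=[[0,0,-0.006],[0,0,-0.006],[0,0,-0.006],[0,0,-0.006]], rotation=[[0,0,0],[0,0,0],[0,0,0],[0,0,0]])

```text
time: 14.35
eef_pos: [0.5949, 0.0571, 0.094]
ee_rot: [[0.987, -0.159, 0.001], [-0.159, -0.987, 0.001], [0.0, -0.001, -1.0]]
contact_force: [-5.5, -0.3, 12.9]
finger_gap: 0.0001
```

```bash
python3 go.py;python3 - <<'E'
from w import *
f=env.grab_frame("scene");draw(f,"s10.png",[wedge_pts([.5883,.0335,1.410]),box_pts([.528,.167,-.157])],(150,150,300,270),5)
E
```

```text
t 14.35 pos [0.5949 0.0571 0.094 ] yaw_y -99.17 gap 0.0001 F [-5.53 -0.34 12.91] tilt [ 0.001  0.001 -1.   ] q [-0.67  0.62  0.73  1.83 -0.53  0.88  0.15]
```

View pics/s10.png

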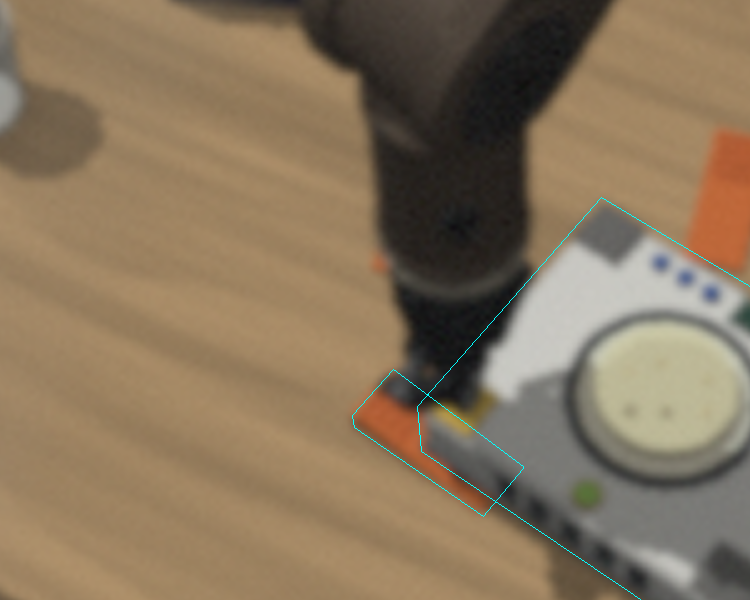

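>>> play_rows(grip=[-1,-1,-1,-1,-1,-1,-1,-1], travel=[[0,0,-0.008],[0,0,-0.016],[0,0,-0.03],[0,0,-0.1],[0,0,-0.4],[0,0,-0.8],[0,0,-0.8],[0,0,-0.8]], rotation=[[0,0,0],[0,0,0],[0,0,0],[0,0,0],[0,0,0],[0,0,0],[0,0,0],[0,0,0]])

```text
time: 15.2
eef_pos: [0.5953, 0.0573, 0.174]
ee_rot: [[0.987, -0.159, 0.002], [-0.159, -0.987, 0.001], [0.002, -0.001, -1.0]]
contact_force: [0.1, 0.2, 0.3]
finger_gap: 0.0001
```

>>> play_rows(grip=[-1,-1,-1,-1], travel=[[0,1,-0.3],[0,1,-0.3],[0,1,-0.3],[0,1,-0.3]], rotation=[[0,0,0],[0,0,0],[0,0,0],[0,0,0]])

```text
time: 15.6
eef_pos: [0.5782, -0.0434, 0.2027]
ee_rot: [[0.987, -0.163, -0.0], [-0.163, -0.987, 0.0], [-0.0, -0.0, -1.0]]
contact_force: [0.4, 0.6, -0.0]
finger_gap: 0.0001
```

```bash
python3 go.py;python3 - <<'E'
from w import *
f=env.grab_frame("scene");draw(f,"s11.png",[wedge_pts([.5883,.0335,1.410]),box_pts([.528,.167,-.157])],(150,150,300,270),5)
E
```

```text
t 15.6 pos [ 0.5782 -0.0434  0.2027] yaw_y -99.37 gap 0.0001 F [ 0.36  0.62 -0.01] tilt [-0.  0. -1.] q [-0.59  0.48  0.83  1.77 -0.39  1.07  0.22]
```

View pics/s11.png

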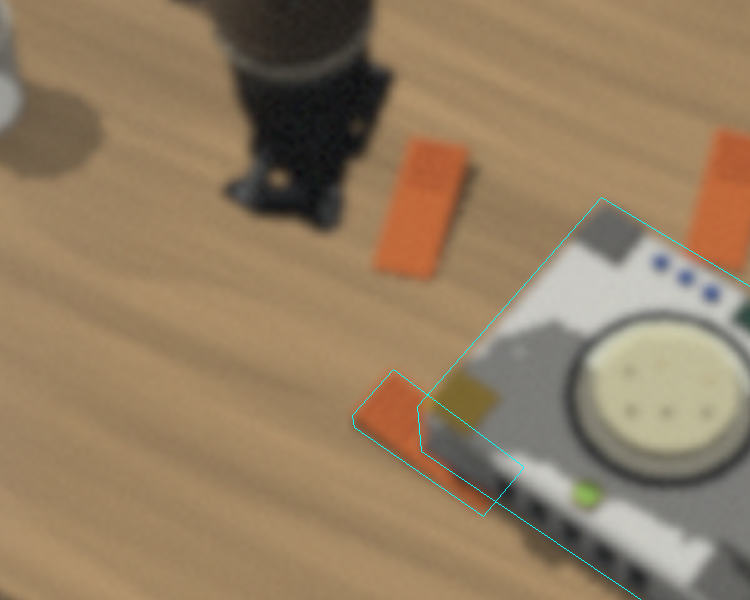

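```bash
python3 - <<'E'
from cell import env
print(env.finish_job())
E
```

```text
the job is handed in; nothing more can be done
None
```

I pushed the wedge under the short foot, pressed the yellow cap and handed the job in at about 15.6 s of the 51 s; no verdict was reported.

- **Wedge choice:** of the three orange wedges I took the one farthest from the base. I turned it about 9° while pushing so it lined up with the counter.
- **Push:** the force began to climb where I had calculated the slope would meet the foot. I stopped at about 5.6 N, inside the 4 to 6 N snug range, and backed straight off.
- **Cap press:** I pressed the cap for about 0.7 s. Two readings showed 19 N and then 13 N, and the fingertips stayed at cap height (94 mm). There was also a sideways force of 5 to 7 N during the press, which was gone after I lifted off.
- **Last checks:** in the final picture the wedge and counter sit where they did before the press. The arm is clear, and its force reading is within sensor noise. I saw no movement in the parts of the scene I checked, but I did not re-measure each bystander.
- **Not measured:** I cannot read the load between wedge and foot directly. I inferred it from the push force and from the cap not sinking.
- **Disagreements:** the network's tip and heel points were up to 10° off in wedge heading, and single cap readings were up to 9 mm off. I used my own fits to the picture, which agreed to about 2 to 3 mm.

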